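Open a latched blotting cassette flat for loading

ROBOT

A 6-joint arm with a two-finger parallel gripper is mounted at the origin on a cart in front of the work surface, level with it; the furniture and walls round the work are solid. World frame = base frame: x ahead of the robot, y to its left, z up, the work surface at z = 0. Lengths are in m, angles in rad, forces in N, time in s.
With the tool pointing down it reaches from about 0.325 to 0.75 m from the base axis. Payload 7.6 kg.
Tool frame: the origin (TCP) lies at the very end of the fingers, on their centre line; the grasp point (between the pads) lies 19 mm behind it; z points along the fingers, y is the line along which they close (so a half turn about z gives the same grasp; the last joint's range is limited). The gripper opens to 85 mm and grips with 20 to 120 N. Pads are 22 mm wide; open, the fingers measure 114 mm over their backs; the gripper's body (76 mm by 85 mm) begins 54 mm behind the grasp point. The pads swing forward as they close: fully open they stand 13 mm farther back than shut.
Start: joints at [1.198, 0.052, 1.401, -0, 1.689, -0.07], TCP at [0.157, 0.501, 0.207] pointing down, gripper open.
Joint ranges: [-2.9, 2.9], [-0.91, 2.17], [0.12, 2.37], [-1.06, 4.2], [0.26, 2.73], [-2.93, 2.93]. Speed limits (rad/s): [2.57, 2.57, 3.01, 3.14, 3.14, 3.14].

INTERFACE

Orientations are given as a rotation vector (axis times angle).
In Python, from plant import manip gives the robot as it stands.
- The arm moves only by the tool apply_moves, never from a script. Its argument "steps" is text: rows parted by semicolons, each of 7 numbers parted by spaces: the closure, from -1 (fully open) to 1 (shut), so that 0 is half open, then the shift along the tool's x, y, z in cm, then the turn, a rotation vector about the tool's x, y, z in units of 6 degrees (1.0 is 6 degrees). A call has 1 to 10 rows; each row is the pose to reach, as a shift and turn from the pose commanded when the call began, along the tool's axes at that moment; what a row does not reach only later rows make up. A row lasts 1/8 s, in which the tool goes at most 62.5 mm and 10.7 degrees, less where a joint would pass 70% of its speed; a pose out of reach is approached as far as the arm can. A call with a gripper value outside its range is refused whole. The fingers move at their own pace and stop on an object; the grip force is fixed at half the most. Time passes only in rows, so rows that repeat a pose let the fingers close. It gives the time, the measured TCP pose, the force, the opening and the grip force at its end, in the units of the state.
- manip.read_state(): the state, without advancing time (a new reading comes with each control period).
- manip.get_image(name): name is "scene" or "top"; returns a dict with "image" (480x640x3 uint8, red, green, blue), "depth" (480x640 float32, m along the optical axis (not along the pixel's ray), 0 where there is no reading), "mtx" (3x3 intrinsics, pixels), "R" (3x3) and "t" (3): a world point X has camera coordinates R X + t. Camera axes: x right, y down, z forward; pixel columns grow to the right and rows downward; lengths in m; the calibration is good to about 2 mm. A picture is of the moment at which its call begins.
- manip.hand_in(): hands the job in; it is judged then, once.
The state is a dict: "t": time; "joints": joint angles; "joint_vel": joint speeds; "joint_efforts": joint torques, N m; "ee_pos": TCP position; "tcp_rot": TCP orientation; "force": force on the tool from outside, world axes, zero at the start; "ft_torque": the same for the moment, N m; "gripper_width": finger opening in m; "grasp_force": force on a finger pad.
Only numpy, scipy, OpenCV 4.12 (cv2) and the standard library are available. Lean on these libraries where they do the work, as an engineer would, in place of code of your own. Each camera call takes 0.05 s, during which the arm holds its last target. There are 200 camera calls.

TASK

Open the empty blotting cassette so that it can be loaded: with the fingertips, push its white slide latch along the edge all the way to the unlocked end, then push the red leaf up by its thumb tab and right over the spine until it lies fully flat on the other side, like a book opened flat. Leave the cassette where it lies (it must not be lifted, tipped or shoved away), leave the latch unlocked and do not disturb the small things around it.

Things in the scene. Friction and masses are not known exactly. Their poses are not given: they have to be found in the camera images.
- cassette: Book-like blotting cassette, loose, 0.8 kg, lying closed on a blue-grey mat 2 mm thick. Origin: on its underside, under the middle of the spine. x runs along the spine, away from the robot; y from the spine to the free edge of the closed halves (about the robot's left); z up. Lower half: black frame, x -75 to 75 mm, y 9 to 115 mm, z 0 to 18 mm. The red leaf lies on it, z 18 to 35.5 mm.
- spine (a point): Middle of the hinge axis, 18 mm above the cassette's underside; the axis runs along the cassette's x. Opened flat, the leaf lies beyond it at cassette y -9 to -115 mm (its tab to -135 mm), z 0.5 to 18 mm, inner side up: a rim 22 mm wide along its free edge (12 mm at the latch's cut-out), level with the hinge axis, round a grid recessed 10 mm.
- leaf (a joint): Angle of the red leaf about the spine, rad: 0 closed on the lower half, 1.57 upright, 3.14 opened flat on the other side (end stop). The hinge is stiff: the leaf stays at any angle where it is left and must be pushed all the way down; about 2 N at the tab turns it. While the latch is locked it cannot rise.
- tab_edge (a point): Middle of the outer edge of the red thumb tab that juts 20 mm out from the leaf's free edge, half-way through its 5 mm thickness; turns with the leaf. Closed it is at x -31, y 135, z 32 mm in the cassette's frame, with only the mat beneath. The tab is 52 mm long along x (-57 to -5 mm) and rises slightly outward: its underside is at z 29 mm at the edge, 25 mm at the root.
- latch (a joint): Travel of the white slide latch along the cassette's +x (away from the robot), m: 0 locked, 0.038 unlocked end stop. From about 0.031 its lip clears the leaf's rim. It slides with about 1.5 N and stays where it is left; it starts between 0 and 0.008.
- latch_rib (a point): Centre of the thumb rib on top of the white latch; moves with it. Locked it is at x 16, y 116, z 45 mm in the cassette's frame. The rib is 22 mm along x, 12 mm along y and stands 12 mm above the latch's lip (z 39 to 51 mm). The latch below it is 30 mm along x and reaches out to y 123 mm.
- petri: Bystander, loose, to be left alone: petri dish with its lid on, 61 mm across and 14 mm high. Origin: centre of its underside.
- vial: Bystander, loose, to be left alone: small vial with a green cap, 22 mm across and 45 mm high. Origin: centre of its underside.
- stopper: Bystander, loose, to be left alone: red rubber stopper, 23 mm across and 22 mm high. Origin: centre of its underside.
- timer: Bystander, loose, to be left alone: white bench timer, 58x66x18 mm. Origin: centre of its underside.
- forceps: Bystander, loose, to be left alone: steel forceps lying flat, 12x130x9 mm. Origin: centre of its underside.
- spatula: Bystander, loose, to be left alone: thin spatula with a blue grip lying flat, 10x155x7 mm. Origin: centre of its underside.
- sachet: Bystander, loose, to be left alone: flat sachet with a red stripe, 48x68x9 mm. Origin: centre of its underside.

How it is judged:
On the way, in this order (a step that is already met when the one before it is completed fails the run):
1. the latch is pushed to its unlocked end while the leaf is still closed (value of joint latch above 0.034 m and value of joint leaf below 0.1 rad), for 0.1 s.
2. the leaf is turned over past upright (value of joint leaf above 1.7 rad and value of joint latch above 0.034 m), for 0.05 s.
At the end, for the whole second after the job is handed in: the red leaf lies flat on the other side of the spine (within 0.08 rad of its end stop) and is still, the latch is unlocked (at 34 mm or more of its 38 mm), and the cassette lies flat on the mat within 40 mm of where it was (value of joint leaf above 3.06 rad and value of joint latch above 0.034 m and velocity of joint leaf below 0.05 rad/s and height (world z) of cassette below 0.006 m and angle between cassette's own z axis and vertical below 0.04 rad and distance of cassette from where it was at the start of the episode below 0.04 m and linear speed of cassette below 0.02 m/s); the robot touches nothing.
It fails at once if the cassette is lifted (height (world z) of cassette above 0.014 m).
It fails at once if the cassette is tipped by more than 0.2 rad (angle between cassette's own z axis and vertical above 0.2 rad).
It fails at once if the cassette is shoved more than 50 mm (distance of cassette from where it was at the start of the episode above 0.05 m).
It fails at once if one of the small things around is displaced by more than 20 mm (distance of any of petri, vial, stopper, timer, forceps, spatula, sachet from where it was at the start of the episode above 0.02 m).
It also fails if it takes over 48 s, if anything falls off the work surface, if the arm or the gripper's body presses on something with over 40 N, if the wrist force passes 120 N, or if a joint passes its speed limit or range.

## Working session

There is one attempt and no reset: what is moved stays moved. The work goes in short steps, Python scripts to look and compute and a tool call to move; the robot and the scene stay as the last step left them, time stands still between calls to the robot, and variables do not carry over. Pictures are saved under pics/ and viewed, at most 10 in all, crops included, and the job is handed in when it is done.

Besides the shell and the picture viewer there is one more tool, called after ">>>" in YAML: its name, and indented under it one key for each argument. apply_moves: Moves the arm, as the interface text tells. Its arguments: {"type":"object","properties":{"steps":{"type":"string"}},"required":["steps"]}

```bash
mkdir -p pics; python3 - <<'E'
from plant import manip
import cv2,numpy as np,pickle
s=manip.read_state();print({k:np.round(v,3) for k,v in s.items()})
d={}
for n in("scene","top"):
    g=manip.get_image(n);d[n]=g;cv2.imwrite(f"pics/{n}0.png",g["image"][:,:,::-1]);print(n,g["mtx"].round(1).tolist(),g["R"].round(3).tolist(),g["t"].round(3))
pickle.dump(d,open("d0.pkl","wb"))
E
```

```text
{'t': np.float64(0.0), 'joints': array([ 1.198,  0.053,  1.402, -0.   ,  1.689, -0.07 ]), 'joint_vel': array([-0.001, -0.   , -0.   ,  0.001,  0.001, -0.001]), 'joint_efforts': array([-1.0000e-03, -3.8167e+01, -3.6018e+01, -0.0000e+00,  6.0000e-03,
        0.0000e+00]), 'ee_pos': array([0.156, 0.501, 0.206]), 'tcp_rot': array([-4.740e-01, -3.105e+00,  2.000e-03]), 'force': array([0.152, 0.166, 0.229]), 'ft_torque': array([-0.026, -0.025,  0.041]), 'grasp_force': np.float64(0.0), 'gripper_width': np.float64(0.085)}
scene [[449.2, 0.0, 321.0], [0.0, 449.2, 243.6], [0.0, 0.0, 1.0]] [[0.689, -0.724, 0.022], [-0.444, -0.446, -0.778], [0.573, 0.526, -0.628]] [-0.232  0.377  0.491]
top [[543.9, 0.0, 321.2], [0.0, 543.9, 231.7], [0.0, 0.0, 1.0]] [[-0.013, -1.0, 0.015], [-0.995, 0.011, -0.101], [0.101, -0.016, -0.995]] [0.185 0.53  1.172]
```

View pics/top0.png

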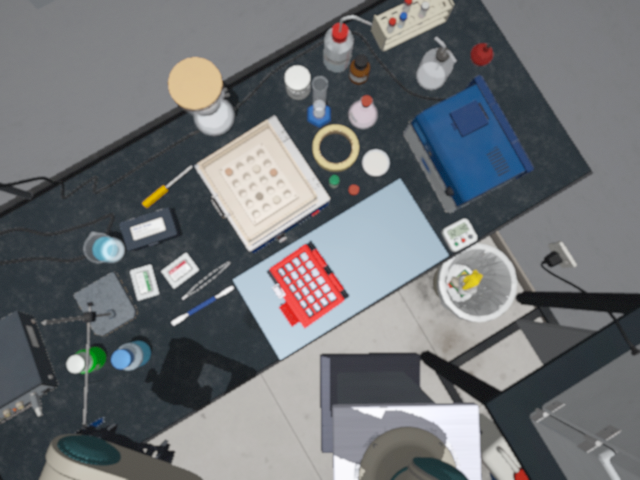

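View pics/scene0.png

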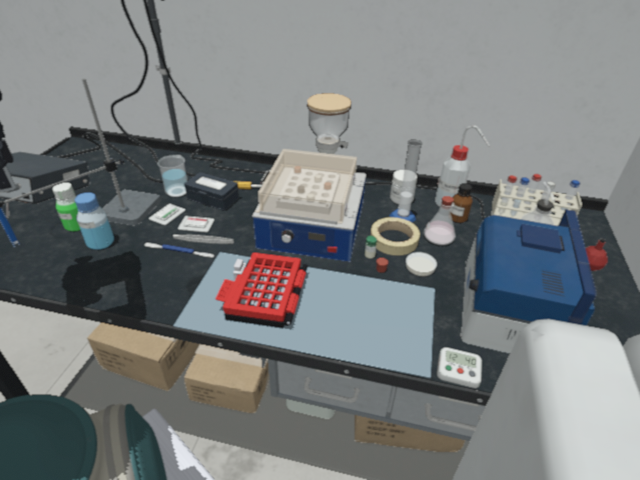

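The top view shows the cassette at about (307,285), spine on the right with dark hinge ends near (310,245) and (347,295). The tab is at (290,315) and the white latch at (278,288). The bystanders nearby are the spatula (200,305) and forceps (205,280).

```bash
python3 - <<'E'
import pickle,cv2
d=pickle.load(open("d0.pkl","rb"))
im=d["top"]["image"][225:345,240:400,::-1]
cv2.imwrite("pics/c1.png",cv2.resize(im,None,fx=5,fy=5,interpolation=cv2.INTER_CUBIC))
E
```

```text
(no output)
```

View pics/c1.png

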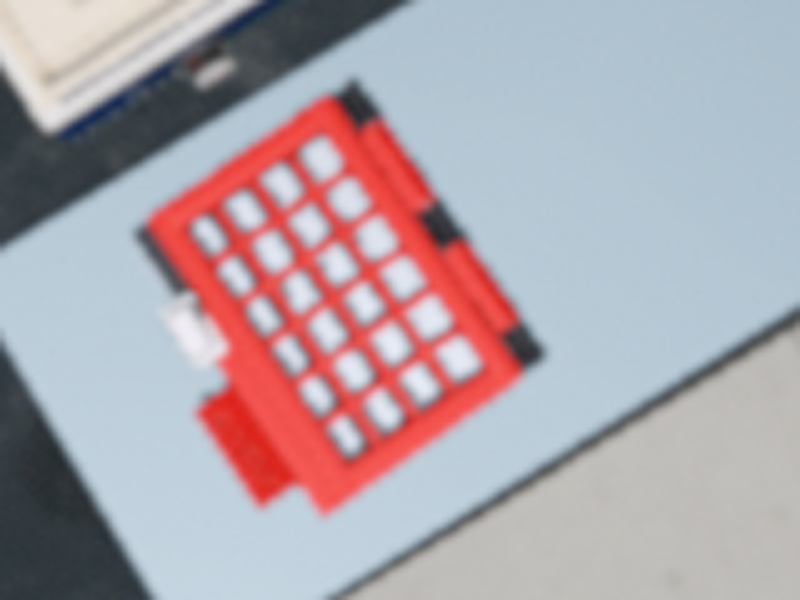

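```bash
cat > h.py <<'E'
import numpy as np,pickle,cv2
from scipy.optimize import least_squares
from scipy.spatial.transform import Rotation as Rn
def ray(g,u,v,z):
    K,R,t=g["mtx"],g["R"],g["t"]
    r=R.T@np.linalg.solve(K,[u,v,1]);c=-R.T@t
    return c+r*(z-c[2])/r[2]
def proj(g,X):
    p=g["mtx"]@(g["R"]@X+g["t"]);return p[:2]/p[2]
E
python3 - <<'E'
from h import *
d=pickle.load(open("d0.pkl","rb"));g=d["top"]
pc=np.array([[75,115,35.5],[-75,115,35.5],[-75,9,35.5],[75,9,35.5],[-5,135,34.5],[-57,135,34.5]])/1000
uv=np.array([[150,222],[325,513],[522,375],[335,97],[200,410],[262,505]])/5+[240,225]
W=np.array([ray(g,*p,c[2]+.002) for p,c in zip(uv,pc)]);print(W.round(4))
for a,b in((0,1),(1,2),(2,3),(0,3),(4,5)):print(np.linalg.norm(W[a]-W[b]).round(4),np.linalg.norm(pc[a]-pc[b]).round(4))
f=lambda q:np.concatenate([(Rn.from_euler('z',q[2]).apply(c)[:2]+q[:2]-w[:2]) for c,w in zip(pc,W)])
r=least_squares(f,[.5,0,.5]);print(r.x,(r.fun*1000).round(1))
T=lambda p:Rn.from_euler('z',r.x[2]).apply(np.array(p)/1000)+[*r.x[:2],.002]
for n,p in dict(rib=[16,116,45],tab=[-31,135,32],spine=[0,0,18]).items():print(n,T(p).round(4))
for u,v in((195,325),):
  w=ray(g,u/5+240,v/5+225,.053);print("rib seen",Rn.from_euler('z',-r.x[2]).apply(w-[*r.x[:2],.002])*1000)
np.save("pose.npy",r.x)
# depth-based: latch points
for n in("scene","top"):
  g=d[n];v,u=np.mgrid[0:480,0:640];z=g["depth"];P=np.stack([(u-g["mtx"][0,2])/g["mtx"][0,0]*z,(v-g["mtx"][1,2])/g["mtx"][1,1]*z,z],-1)
  P=(P-g["t"])@g["R"];L=Rn.from_euler('z',-r.x[2]).apply(P.reshape(-1,3)-[*r.x[:2],.002])*1000;L=L[z.ravel()>0]
  m=(abs(L[:,0])<80)&(L[:,1]>95)&(L[:,1]<140)&(L[:,2]>42)&(L[:,2]<70);print(n,m.sum(),L[m].min(0),L[m].max(0),np.median(L[m],0))
  m=(abs(L[:,0])<60)&(L[:,1]>95)&(L[:,1]<105)&(L[:,2]>25);print('rim z',np.median(L[m],0))
  # things around
  m=(L[:,2]>12)&(abs(L[:,0])<250)&(abs(L[:,1])<300)
  H=np.zeros((25,30),int)
  for a in L[m]:
    i,j=int((a[0]+250)//20),int((a[1]+300)//20); H[i,j]=max(H[i,j],a[2])
  print(H[::-1,::-1])
E
```

```text
[[0.4502 0.29   0.0375]
 [0.325  0.2156 0.0375]
 [0.3825 0.1303 0.0375]
 [0.5034 0.2095 0.0375]
 [0.3693 0.2689 0.0365]
 [0.3287 0.2425 0.0365]]
0.1456 0.15
0.1029 0.106
0.1446 0.15
0.0965 0.106
0.0484 0.052
[0.44850393 0.15905304 0.57056194] [-0.7  6.4 -1.7 -0.3 -2.  -4.1  3.4 -2.4  2.   1.1 -1.1 -0.7]
rib [0.3993 0.2653 0.047 ]
tab [0.3495 0.2559 0.034 ]
spine [0.4485 0.1591 0.02  ]
rib seen [ 23.84380856 116.30004149  51.        ]
scene 83 [  9.92203726 117.77321252  42.0859561 ] [ 33.74989471 129.37939994  54.18256434] [ 18.58248715 122.41262991  50.68105829]
rim z [ -6.98186817 101.26966554  34.01258248]
[[  0  20  45  43   0   0   0   0 116 136 136 137 136 136 137 137 136 136
   90   0  25  25   0  22  24  24  56 100 101  22]
 [  0   0   0   0   0   0   0   0 117 136 137 136 137 136 136 136 136 135
   89   0  25   0   0   0  24  24  22  35  32   0]
 [  0   0   0   0   0   0   0   0 116 137 137 137 136 137 136 136 136 137
   90   0  24  24   0  23  25  23   0   0   0   0]
 [  0   0   0   0   0   0   0   0   0 136 137 136 137 136 136 136 137 136
   91   0  22  24  24  24  24  14 
[... 5245 characters left out ...]
  0   0   0   0   0   0
    0   0   0   0   0   0   0   0   0   0   0   0]
 [  0   0   0   0   0   0   0   0   0   0   0   0   0   0   0   0   0   0
    0   0   0   0   0   0   0   0   0   0   0   0]
 [  0   0   0   0   0   0   0   0   0   0   0   0   0   0   0   0   0   0
    0   0   0   0   0   0   0   0   0   0   0   0]
 [  0   0   0   0   0   0   0   0   0   0   0   0   0   0   0   0   0   0
    0   0   0   0   0   0   0   0   0   0   0   0]
 [  0   0   0   0   0   0   0   0   0   0   0   0   0   0   0   0   0   0
    0   0   0   0   0   0   0   0   0   0   0   0]
 [  0   0   0   0   0   0   0   0   0   0   0   0   0   0   0   0   0   0
    0   0   0   0   0   0   0   0   0   0   0   0]]
```

```bash
cat >> h.py <<'E'
q=np.load("pose.npy");Rc=Rn.from_euler('z',q[2])
def toW(p):return Rc.apply(np.array(p,float)/1000)+[*q[:2],.002]
def toC(w):return Rc.inv().apply(np.array(w)-[*q[:2],.002])*1000
def Rt(tilt):  # fingers tilted by tilt deg toward cassette -y; tool y = cassette x
    B=np.array([[0,1,0],[1,0,0],[0,0,-1]]).T.astype(float)
    return Rc*Rn.from_matrix(B)*Rn.from_euler('y',-tilt,degrees=True)
def row(p,tilt=0,cl=1,base=None):
    from plant import manip
    s=base or manip.read_state();R0=Rn.from_rotvec(s["tcp_rot"])
    d=R0.inv().apply(toW(p)-s["ee_pos"])*100
    r=(R0.inv()*Rt(tilt)).as_rotvec()/np.radians(6)
    return cl,*d.round(2),*r.round(2)
E
python3 -c "
from h import *
print(row([-10,116,120]),row([-10,116,43.5]))
print(toW([-10,116,43]),toC([.156,.501,.206]))"
```

```text
(1, np.float64(-28.54), np.float64(-17.22), np.float64(8.41), np.float64(-0.01), np.float64(0.0), np.float64(6.66)) (1, np.float64(-28.54), np.float64(-17.21), np.float64(16.06), np.float64(-0.01), np.float64(0.0), np.float64(6.66))
[0.37743577 0.25127731 0.045     ] [-61.48331905 445.76459568 204.        ]
```

>>> apply_moves:
  steps: "1 -5 -3 1 0 0 1.3; 1 -10 -6 2 0 0 2.6; 1 -15 -9 3 0 0 4; 1 -20 -12 5 0 0 5.3; 1 -25 -15 7 0 0 6.6; 1 -28.5 -17.2 8.4 0 0 6.66; 1 -28.5 -17.2 8.4 0 0 6.66; 1 -28.5 -17.2 8.4 0 0 6.66"

```text
t: 1.1
ee_pos: [0.377, 0.2523, 0.1227]
tcp_rot: [-1.506, -2.756, -0.0]
force: [-0.3, -0.0, 0.6]
gripper_width: 0.0004
grasp_force: 0.0
```

```bash
python3 - <<'E'
from h import *
from plant import manip
s=manip.read_state();print(toC(s["ee_pos"]).round(1),row([-10,116,43.5]))
a,b=manip.get_image("top"),manip.get_image("scene")
A=cv2.resize(a["image"][200:350,210:410,::-1],None,fx=2,fy=2);B=cv2.resize(b["image"][150:350,150:350,::-1],None,fx=2,fy=2)
A=cv2.copyMakeBorder(A,0,100,0,0,cv2.BORDER_CONSTANT)
cv2.imwrite("pics/m1.png",np.hstack([A,B]))
E
```

```text
[ -9.8 117.1 120.7] (1, np.float64(-0.11), np.float64(-0.02), np.float64(7.72), np.float64(-0.0), np.float64(-0.0), np.float64(-0.0))
```

View pics/m1.png

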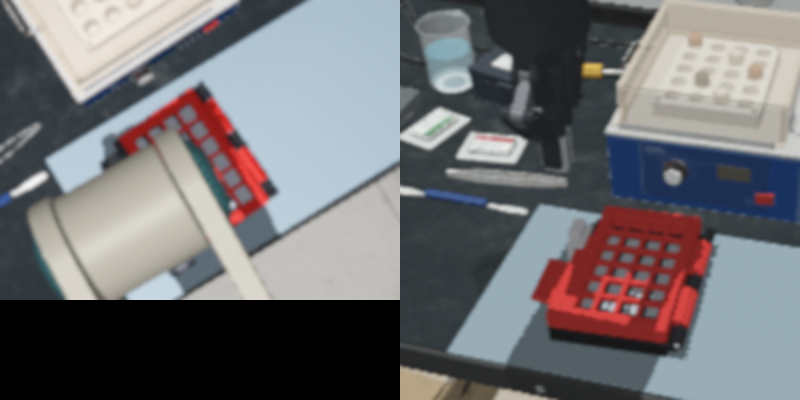

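Gripper closed above the near side of the latch; the latch is visible at (577,235) in the right panel, and nothing is in the way. Next: descend, then push along tool y (cassette +x).

>>> apply_moves:
  steps: "1 -0.1 0 2.5 0 0 0; 1 -0.1 0 5 0 0 0; 1 -0.1 0 7 0 0 0; 1 -0.1 0 7.7 0 0 0; 1 -0.1 0 7.7 0 0 0; 1 -0.1 0.5 7.7 0 0 0; 1 -0.1 0.9 7.7 0 0 0; 1 -0.1 1.3 7.7 0 0 0; 1 -0.1 1.7 7.7 0 0 0; 1 -0.1 2 7.7 0 0 0"

```text
t: 2.45
ee_pos: [0.3949, 0.2621, 0.0456]
tcp_rot: [-1.507, -2.757, -0.0]
force: [-0.2, 1.3, 0.4]
gripper_width: 0.0003
grasp_force: 0.0
```

```bash
python3 - <<'E'
from h import *
from plant import manip
s=manip.read_state();print(toC(s["ee_pos"]).round(1),Rc.inv().apply(s["force"]))
E
```

```text
[ 10.5 115.6  43.6] [0.55681322 1.23212151 0.4286118 ]
```

>>> apply_moves:
  steps: "1 0 0.3 0 0 0 0; 1 0 0.6 0 0 0 0; 1 0 0.9 0 0 0 0; 1 0 1.2 0 0 0 0; 1 0 1.2 0 0 0 0"

```text
t: 3.08
ee_pos: [0.4049, 0.2685, 0.0456]
tcp_rot: [1.506, 2.757, 0.0]
force: [-0.1, 0.3, 0.7]
gripper_width: 0.0003
grasp_force: 0.0
```

```bash
cat > st.py <<'E'
from h import *
from plant import manip
s=manip.read_state();print(s["t"],toC(s["ee_pos"]).round(1),"F",Rc.inv().apply(s["force"]).round(1),s["joints"].round(2))
E
cat > pic.py <<'E'
from h import *
from plant import manip
import sys
b=manip.get_image("scene");B=cv2.resize(b["image"][170:345,150:350,::-1],None,fx=3,fy=3,interpolation=cv2.INTER_CUBIC)
cv2.imwrite(f"pics/{sys.argv[1]}.png",B)
E
python3 st.py;python3 pic.py p2
```

```text
3.075 [ 22.4 115.7  43.6] F [0.  0.3 0.7] [ 0.51  0.06  1.72  0.    1.36 -0.06]
```

View pics/p2.png

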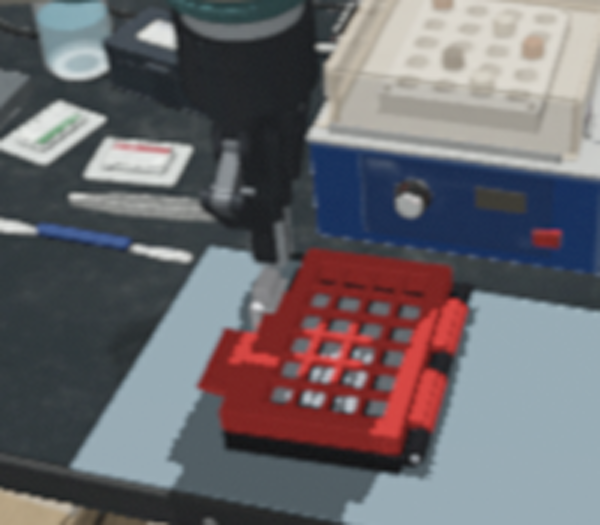

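```bash
python3 - <<'E'
from h import *
from plant import manip
g=manip.get_image("scene")
f=lambda p:((proj(g,toW(p))-[150,170])*3).round()
for p in([22.4,115.7,43.6],[22.4,115.7,80],[24,116,51],[54,116,51],[-57,135,34.5],[-75,115,35.5],[75,115,35.5],[75,14,35.5],[-75,14,35.5],[-75,9,0]):print(p,f(p))
b=g["image"][225:300,200:275,::-1]
cv2.imwrite("pics/p3.png",cv2.resize(b,None,fx=8,fy=8,interpolation=cv2.INTER_CUBIC))
E
```

```text
[22.4, 115.7, 43.6] [277. 289.]
[22.4, 115.7, 80] [272. 244.]
[24, 116, 51] [276. 278.]
[54, 116, 51] [292. 248.]
[-57, 135, 34.5] [202. 385.]
[-75, 115, 35.5] [224. 411.]
[75, 115, 35.5] [305. 246.]
[75, 14, 35.5] [456. 267.]
[-75, 14, 35.5] [396. 439.]
[-75, 9, 0] [407. 482.]
```

View pics/p3.png

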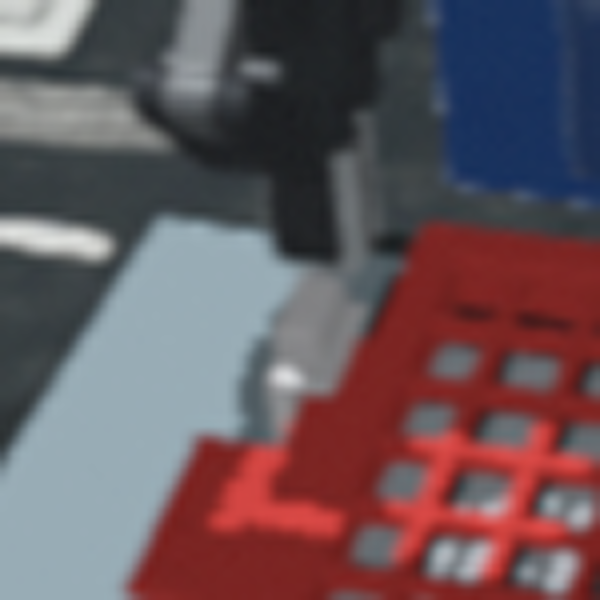

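```bash
python3 - <<'E'
from h import *
from plant import manip
for n in("scene","top"):
  g=manip.get_image(n);v,u=np.mgrid[0:480,0:640];z=g["depth"];P=np.stack([(u-g["mtx"][0,2])/g["mtx"][0,0]*z,(v-g["mtx"][1,2])/g["mtx"][1,1]*z,z],-1)
  L=toC(((P-g["t"])@g["R"]).reshape(-1,3)).reshape(480,640,3)
  if n=="scene":
    for r in range(246,284,3):print(r,[(*L[r,c].round().astype(int),*g["image"][r,c]//10) for c in range(232,250,4)])
E
```

```text
246 [(np.int64(-9), np.int64(117), np.int64(117), np.uint8(4), np.uint8(4), np.uint8(4)), (np.int64(-17), np.int64(106), np.int64(126), np.uint8(2), np.uint8(3), np.uint8(3)), (np.int64(13), np.int64(112), np.int64(101), np.uint8(3), np.uint8(4), np.uint8(4)), (np.int64(22), np.int64(108), np.int64(94), np.uint8(9), np.uint8(9), np.uint8(9)), (np.int64(136), np.int64(145), np.int64(-3), np.uint8(6), np.uint8(6), np.uint8(7))]
249 [(np.int64(17), np.int64(129), np.int64(88), np.uint8(6), np.uint8(6), np.uint8(6)), (np.int64(8), np.int64(118), np.int64(96), np.uint8(3), np.uint8(3), np.uint8(3)), (np.int64(11), np.int64(111), np.int64(95), np.uint8(3), np.uint8(3), np.uint8(3)), (np.int64(16), np.int64(106), np.int64(92), np.uint8(10), np.uint8(10), np.uint8(10)), (np.int64(124), np.int64(141), np.int64(-1), np.uint8(6), np.uint8(6), np.uint8(6))]
252 [(np.int64(109), np.int64(171), np.int64(-3), np.uint8(6), np.uint8(7), np.uint8(7)), (np.int64(7), np.int64(118), np.int64(90), np.uint8(3), np.uint8(3), np.uint8(4)), (np.int64(9), np.int64(111), np.int64(90), np.uint8(3), np.uint8(3), 
[... 3805 characters left out ...]
), np.uint8(6)), (np.int64(-2), np.int64(113), np.int64(35), np.uint8(12), np.uint8(3), np.uint8(3)), (np.int64(-3), np.int64(105), np.int64(37), np.uint8(12), np.uint8(3), np.uint8(3)), (np.int64(0), np.int64(98), np.int64(35), np.uint8(12), np.uint8(3), np.uint8(3))]
282 [(np.int64(-9), np.int64(126), np.int64(31), np.uint8(21), np.uint8(7), np.uint8(6)), (np.int64(-12), np.int64(117), np.int64(35), np.uint8(13), np.uint8(4), np.uint8(4)), (np.int64(-11), np.int64(110), np.int64(36), np.uint8(12), np.uint8(3), np.uint8(3)), (np.int64(-9), np.int64(103), np.int64(35), np.uint8(12), np.uint8(3), np.uint8(3)), (np.int64(-3), np.int64(98), np.int64(30), np.uint8(12), np.uint8(4), np.uint8(4))]
```

>>> apply_moves:
  steps: "1 0 -1.5 -0.5 0 0 0; 1 -0.5 -3.4 -0.5 0 0 0; 1 -1 -4.5 0 0 0 0; 1 -1 -4.5 0.4 0 0 0; 1 -1 -4.5 0.7 0 0 0; 1 -1 -4.5 0.7 0 0 0"

```text
t: 4.03
ee_pos: [0.3724, 0.2359, 0.0383]
tcp_rot: [-1.506, -2.757, 0.001]
force: [0.2, 0.8, -0.7]
gripper_width: -0.0
grasp_force: 0.0
```

```bash
python3 st.py; python3 - <<'E'
from h import *
from plant import manip
g=manip.get_image("scene");s=manip.read_state()
print((proj(g,s["ee_pos"])-[200,225])*8)
print(g["R"],g["t"],s["ee_pos"])
b=g["image"][225:300,200:275,::-1]
cv2.imwrite("pics/p4.png",cv2.resize(b,None,fx=8,fy=8,interpolation=cv2.INTER_CUBIC))
E
```

```text
4.025 [-22.6 105.8  36.3] F [ 0.6  0.5 -0.7] [ 0.48 -0.06  1.86  0.    1.34 -0.09]
[318.9689039  491.18673129]
[[ 0.68899796 -0.72442387  0.02217805]
 [-0.44353193 -0.44564856 -0.77760966]
 [ 0.57320262  0.5259348  -0.62835607]] [-0.23187737  0.37692829  0.49124541] [0.37241756 0.23592017 0.03843536]
```

View pics/p4.png

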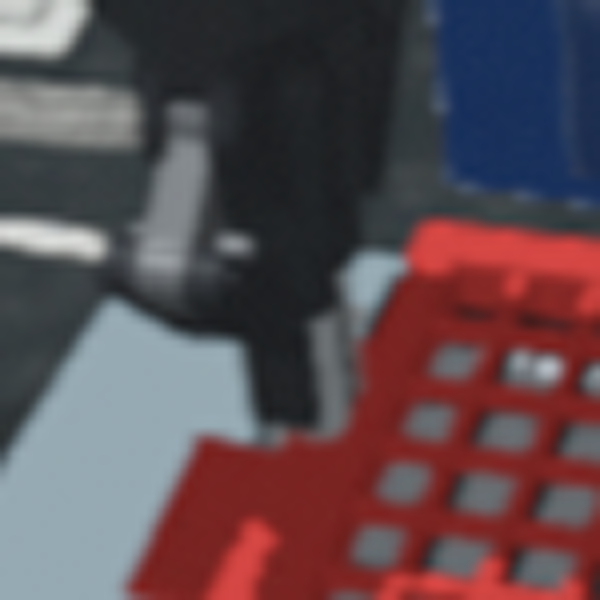

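>>> apply_moves:
  steps: "1 0 0 0.3 0 0 0; 1 0 0 0.6 0 0 0; 1 0 0 0.6 0 0 0"

```text
t: 4.45
ee_pos: [0.3721, 0.2356, 0.0323]
tcp_rot: [-1.506, -2.757, 0.001]
force: [-0.3, -0.2, -0.8]
gripper_width: 0.0001
grasp_force: 0.0
```

>>> apply_moves:
  steps: "1 0 0 0.3 0 0 0; 1 0 0 0.5 0 0 0; 1 0 0 0.5 0 0 0"

```text
t: 4.82
ee_pos: [0.3721, 0.2357, 0.0274]
tcp_rot: [-1.506, -2.757, 0.0]
force: [0.4, -0.1, 0.8]
gripper_width: 0.0001
grasp_force: 0.0
```

```bash
python3 st.py; python3 - <<'E'
from h import *
from plant import manip
g=manip.get_image("scene");v,u=np.mgrid[0:480,0:640];z=g["depth"];P=np.stack([(u-g["mtx"][0,2])/g["mtx"][0,0]*z,(v-g["mtx"][1,2])/g["mtx"][1,1]*z,z],-1)
L=toC(((P-g["t"])@g["R"]).reshape(-1,3)).reshape(480,640,3)
for c in (234,236,238):
  print(c,[L[r,c].round().astype(int).tolist()+[int(g["image"][r,c].sum()//30)] for r in range(266,296,2)])
E
```

```text
4.825 [-22.9 105.7  25.4] F [ 0.3 -0.3  0.8] [ 0.48 -0.04  1.87  0.    1.32 -0.09]
234 [[-58, 96, 118, 3], [-60, 95, 116, 3], [-61, 95, 112, 3], [-61, 96, 108, 3], [-35, 108, 77, 3], [-35, 108, 73, 3], [-37, 108, 69, 3], [-36, 109, 64, 3], [-36, 110, 59, 5], [-17, 119, 35, 6], [-22, 117, 35, 6], [-29, 115, 37, 6], [-32, 114, 35, 6], [-38, 111, 37, 7], [-43, 110, 36, 6]]
236 [[-50, 96, 112, 3], [-53, 95, 110, 3], [-52, 96, 104, 3], [-54, 96, 102, 2], [-39, 103, 82, 3], [-38, 104, 76, 3], [-37, 104, 71, 3], [-35, 106, 63, 3], [-36, 106, 60, 4], [-18, 115, 36, 7], [-23, 113, 36, 6], [-28, 111, 37, 6], [-33, 109, 37, 6], [-37, 108, 36, 6], [-41, 106, 36, 6]]
238 [[-38, 98, 100, 3], [-43, 96, 101, 3], [-565, -134, 605, 4], [-34, 101, 82, 3], [-36, 100, 80, 3], [-37, 101, 76, 3], [-36, 101, 70, 3], [-37, 101, 67, 3], [-38, 101, 63, 4], [-16, 112, 35, 7], [-23, 109, 37, 6], [-25, 108, 35, 6], [-31, 107, 35, 6], [-36, 105, 36, 6], [-40, 104, 35, 6]]
```

>>> apply_moves:
  steps: "1 0 0 0.2 0 0 0; 1 0 0 0.4 0 0 0; 1 0 0 0.4 0 0 0"

```text
t: 5.25
ee_pos: [0.3721, 0.2356, 0.0234]
tcp_rot: [-1.506, -2.757, 0.001]
force: [0.5, -0.9, 0.4]
gripper_width: 0.0001
grasp_force: 0.0
```

>>> apply_moves:
  steps: "1 0 0 0.2 0 0 0; 1 0 0 0.4 0 0 0; 1 0 0 0.4 0 0 0"

```text
t: 5.62
ee_pos: [0.3721, 0.2357, 0.0194]
tcp_rot: [-1.506, -2.757, 0.0]
force: [-0.4, -0.7, -0.6]
gripper_width: 0.0002
grasp_force: 0.0
```

```bash
python3 st.py; python3 - <<'E'
from h import *
from plant import manip
g=manip.get_image("scene");v,u=np.mgrid[0:480,0:640];z=g["depth"];P=np.stack([(u-g["mtx"][0,2])/g["mtx"][0,0]*z,(v-g["mtx"][1,2])/g["mtx"][1,1]*z,z],-1)
L=toC(((P-g["t"])@g["R"]).reshape(-1,3)).reshape(480,640,3)
for c in (234,236,238,241):
  print(c,[L[r,c].round().astype(int).tolist()+[int(g["image"][r,c].sum()//30)] for r in range(274,296,2)])
cv2.imwrite("pics/p5.png",cv2.resize(g["image"][210:310,190:290,::-1],None,fx=6,fy=6,interpolation=cv2.INTER_CUBIC))
E
```

```text
5.625 [-22.9 105.7  17.4] F [-0.7 -0.4 -0.6] [ 0.48 -0.03  1.87  0.    1.3  -0.09]
234 [[-61, 96, 104, 3], [-63, 96, 101, 3], [-36, 109, 69, 3], [-36, 109, 64, 3], [-35, 110, 58, 3], [-37, 110, 55, 3], [-28, 114, 41, 7], [-26, 116, 34, 6], [-34, 113, 37, 6], [-37, 112, 35, 6], [-42, 110, 36, 6]]
236 [[-55, 96, 98, 3], [-55, 96, 94, 3], [-36, 105, 70, 3], [-38, 105, 67, 3], [-35, 106, 59, 3], [-36, 106, 55, 3], [-33, 108, 47, 7], [-26, 112, 35, 6], [-32, 110, 36, 6], [-37, 108, 36, 6], [-41, 107, 36, 6]]
238 [[-51, 94, 95, 3], [-36, 101, 75, 3], [-37, 101, 71, 3], [-36, 102, 66, 3], [-36, 102, 61, 3], [-38, 102, 58, 3], [-33, 105, 48, 5], [-27, 108, 36, 6], [-31, 107, 35, 6], [-36, 105, 36, 6], [-41, 103, 36, 6]]
241 [[-32, 97, 77, 10], [-30, 98, 70, 10], [-32, 98, 67, 10], [-30, 99, 60, 9], [-29, 100, 55, 9], [-28, 101, 49, 8], [-30, 100, 46, 9], [-25, 103, 36, 7], [-29, 102, 35, 6], [-34, 100, 34, 6], [-35, 100, 31, 5]]
```

View pics/p5.png

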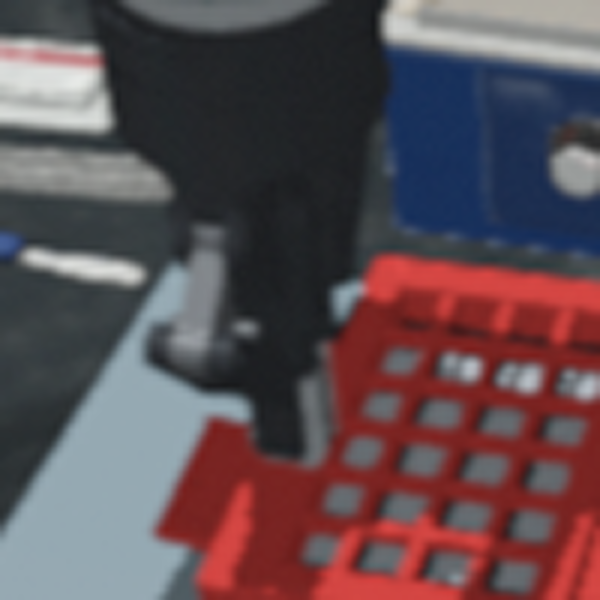

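>>> apply_moves:
  steps: "1 0 0 0.2 0 0 0; 1 0 0 0.4 0 0 0; 1 0 0 0.6 0 0 0; 1 0 0 0.6 0 0 0"

```text
t: 6.18
ee_pos: [0.3722, 0.2356, 0.0134]
tcp_rot: [-1.506, -2.757, 0.0]
force: [0.3, 0.3, 0.0]
gripper_width: 0.0002
grasp_force: 0.0
```

>>> apply_moves:
  steps: "1 0 0 0.1 0 0 0; 1 0 0 0.2 0 0 0; 1 0 0 0.2 0 0 0"

```text
t: 6.55
ee_pos: [0.3724, 0.2358, 0.0126]
tcp_rot: [1.506, 2.757, 0.0]
force: [-4.2, -1.6, 10.0]
gripper_width: 0.0001
grasp_force: 4.6
```

```bash
python3 st.py
```

```text
6.55 [-22.5 105.7  10.6] F [-4.4  0.9 10. ] [ 0.48 -0.02  1.88  0.    1.29 -0.09]
```

```bash
cat >> h.py <<'E'
E_=24.5
def row(p,tilt=0,cl=1):   # p: fingertip target, cassette mm
    from plant import manip
    s=manip.read_state();R0=Rn.from_rotvec(s["tcp_rot"]);R=Rt(tilt)
    d=R0.inv().apply(toW(p)+R.apply([0,0,E_/1000])-s["ee_pos"])*100
    r=(R0.inv()*R).as_rotvec()/np.radians(6)
    return " ".join(f"{x:.2f}" for x in (cl,*d,*r))
def tip(s):return toC(s["ee_pos"]-Rn.from_rotvec(s["tcp_rot"]).apply([0,0,E_/1000]))
E
cat > st.py <<'E'
from h import *
from plant import manip
s=manip.read_state();print(s["t"],"tip",tip(s).round(1),"F",Rc.inv().apply(s["force"]).round(1),s["joints"].round(2))
E
python3 -c "
from h import *
for p in([-23,106,50],[-10,118,44],[15,118,44]):print(row(p))"
```

```text
1.00 0.03 -0.05 -1.49 0.00 -0.00 0.00
1.00 1.23 1.25 -0.89 0.00 -0.00 0.00
1.00 1.23 3.75 -0.89 0.00 -0.00 0.00
```

>>> apply_moves:
  steps: "1 0 0 -1.5 0 0 0; 1 1.2 0.5 -1.5 0 0 0; 1 1.2 1 -1 0 0 0; 1 1.2 1.2 -0.9 0 0 0; 1 1.2 1.5 -0.9 0 0 0; 1 1.2 1.9 -0.9 0 0 0; 1 1.2 2.3 -0.9 0 0 0; 1 1.2 2.7 -0.9 0 0 0; 1 1.2 3 -0.9 0 0 0; 1 1.2 3 -0.9 0 0 0"

```text
t: 7.8
ee_pos: [0.3912, 0.2621, 0.0206]
tcp_rot: [-1.506, -2.757, -0.0]
force: [-0.6, 0.1, 0.3]
gripper_width: -0.0003
grasp_force: 0.2
```

```bash
python3 st.py
```

```text
7.8 tip [  7.4 117.7  43.1] F [-0.5  0.4  0.3] [ 0.51  0.05  1.78  0.    1.3  -0.06]
```

>>> apply_moves:
  steps: "1 0 0.3 0 0 0 0; 1 0 0.6 0 0 0 0; 1 0 0.9 0 0 0 0; 1 0 1.2 0 0 0 0; 1 0 1.2 0 0 0 0"

```text
t: 8.43
ee_pos: [0.4015, 0.2686, 0.0206]
tcp_rot: [1.506, 2.757, 0.001]
force: [-0.2, -0.2, -0.2]
gripper_width: -0.0003
grasp_force: 0.2
```

```bash
python3 st.py
```

```text
8.425 tip [ 19.6 117.6  43.1] F [-0.3 -0.  -0.2] [ 0.51  0.09  1.75 -0.    1.31 -0.06]
```

```bash
cat > rib.py <<'E'
from h import *
from plant import manip
def cloud(n):
  g=manip.get_image(n);v,u=np.mgrid[0:480,0:640];z=g["depth"];P=np.stack([(u-g["mtx"][0,2])/g["mtx"][0,0]*z,(v-g["mtx"][1,2])/g["mtx"][1,1]*z,z],-1)
  return g,toC(((P-g["t"])@g["R"]).reshape(-1,3)).reshape(480,640,3)
if __name__=="__main__":
  g,L=cloud("scene")
  for r in range(252,282,2):print(r,[L[r,c].round().astype(int).tolist()+[int(g["image"][r,c].sum()//30)] for c in range(230,246,3)])
E
python3 rib.py
```

```text
252 [[-40, 108, 131, 3], [-29, 107, 122, 3], [-17, 107, 112, 3], [4, 111, 94, 3], [10, 108, 90, 3], [114, 145, -2, 7]]
254 [[-40, 108, 126, 3], [-30, 107, 119, 3], [-16, 108, 107, 3], [-3, 108, 96, 3], [8, 107, 87, 4], [25, 109, 72, 7]]
256 [[-29, 113, 112, 3], [-30, 108, 114, 3], [-19, 107, 105, 3], [-8, 107, 95, 3], [12, 109, 79, 10], [24, 109, 69, 8]]
258 [[-11, 123, 91, 12], [-13, 116, 93, 5], [-18, 108, 99, 3], [-6, 108, 89, 3], [12, 110, 74, 10], [23, 109, 64, 8]]
260 [[79, 165, 2, 16], [5, 125, 72, 8], [8, 120, 70, 3], [6, 114, 73, 3], [15, 112, 66, 9], [22, 109, 61, 8]]
262 [[75, 164, 0, 16], [6, 125, 67, 10], [8, 121, 66, 3], [6, 114, 68, 3], [12, 111, 64, 9], [22, 109, 56, 7]]
264 [[70, 162, -1, 16], [6, 126, 61, 9], [4, 120, 64, 3], [4, 114, 65, 3], [14, 112, 57, 9], [18, 108, 54, 8]]
266 [[62, 159, 1, 14], [6, 127, 56, 7], [8, 122, 56, 3], [5, 114, 60, 3], [13, 112, 53, 8], [18, 109, 49, 8]]
268 [[58, 157, 0, 11], [59, 151, 0, 8], [6, 121, 53, 6], [5, 115, 55, 5], [11, 112, 50, 9], [27, 113, 36, 8]]
270 [[52, 155, 0, 9], [51, 148, 2, 9], [53, 143, 2, 10], [21, 122, 34, 11], [19, 116, 37, 8], [22, 111, 35, 7]]
272 [[48, 154, -1, 9], [47, 147, 1, 9], [50, 142, -1, 9], [15, 120, 35, 8], [14, 114, 37, 6], [16, 109, 36, 6]]
274 [[41, 151, 0, 9], [43, 146, 0, 9], [44, 140, -1, 9], [9, 118, 36, 6], [11, 113, 34, 6], [11, 107, 36, 6]]
276 [[37, 150, -2, 9], [37, 144, 0, 9], [3, 122, 35, 8], [3, 116, 37, 6], [4, 111, 36, 6], [6, 106, 36, 6]]
278 [[30, 147, 0, 9], [32, 142, 0, 9], [-3, 120, 37, 7], [0, 115, 35, 6], [1, 110, 35, 6], [1, 104, 36, 6]]
280 [[-7, 130, 32, 11], [28, 140, -1, 9], [-9, 118, 37, 6], [-5, 114, 34, 6], [-4, 108, 35, 6], [-4, 102, 36, 6]]
```

>>> apply_moves:
  steps: "1 0 0.3 0 0 0 0; 1 0 0.6 0 0 0 0; 1 0 0.6 0 0 0 0"

```text
t: 8.85
ee_pos: [0.4064, 0.2719, 0.0206]
tcp_rot: [1.506, 2.757, 0.0]
force: [-0.1, 0.2, 0.9]
gripper_width: 0.0002
grasp_force: 0.2
```

>>> apply_moves:
  steps: "1 0 0.2 0 0 0 0; 1 0 0.4 0 0 0 0; 1 0 0.4 0 0 0 0"

```text
t: 9.22
ee_pos: [0.4097, 0.274, 0.0206]
tcp_rot: [1.506, 2.757, 0.0]
force: [-0.8, 0.0, -0.3]
gripper_width: 0.0
grasp_force: 0.4
```

```bash
python3 st.py
```

```text
9.225 tip [ 29.4 117.7  43.1] F [-0.7  0.5 -0.3] [ 0.51  0.11  1.72  0.    1.31 -0.06]
```

>>> apply_moves:
  steps: "1 0 0.1 0 0 0 0; 1 0 0.2 0 0 0 0"

```text
t: 9.48
ee_pos: [0.4113, 0.275, 0.0206]
tcp_rot: [-1.507, -2.757, -0.0]
force: [-1.0, -0.0, -0.2]
gripper_width: 0.0
grasp_force: 0.8
```

>>> apply_moves:
  steps: "1 0 0.1 0 0 0 0; 1 0 0.2 0 0 0 0"

```text
t: 9.72
ee_pos: [0.4127, 0.2758, 0.0205]
tcp_rot: [-1.506, -2.757, 0.002]
force: [-3.7, -2.9, 1.5]
gripper_width: 0.0002
grasp_force: 2.1
```

```bash
python3 st.py
```

```text
9.725 tip [ 32.9 117.6  43. ] F [-4.6 -0.5  1.5] [ 0.51  0.12  1.71 -0.    1.31 -0.06]
```

```bash
python3 -c "
from h import *
for p,t in(([24,118,43],0),([24,118,100],0),([-31,175,100],0),([-31,175,80],45)):print(row(p,t))"
```

```text
1.00 0.04 -0.89 -0.00 -0.01 0.00 -0.00
1.00 0.04 -0.90 -5.70 -0.01 0.00 -0.00
1.00 5.74 -6.40 -5.70 -0.01 0.00 -0.00
1.00 4.01 -6.40 -4.41 -0.01 -7.50 0.00
```

>>> apply_moves:
  steps: "1 0 -0.9 0 0 0 0; 1 0 -0.9 -3 0 0 0; 1 0 -0.9 -5.7 0 0 0; 1 3 -4 -5.7 0 0 0; 1 5.7 -6.4 -5.7 0 0 0; 1 5.4 -6.4 -5.4 0 -1.5 0; 1 5 -6.4 -5.2 0 -3 0; 1 4.7 -6.4 -5 0 -4.5 0; 1 4.3 -6.4 -4.7 0 -6 0; 1 4 -6.4 -4.4 0 -7.5 0"

```text
t: 10.98
ee_pos: [0.3377, 0.2757, 0.0653]
tcp_rot: [1.153, 2.11, -0.477]
force: [-0.5, 0.2, -0.6]
gripper_width: 0.0002
grasp_force: 0.0
```

```bash
python3 st.py; python3 - <<'E'
from h import *
from rib import cloud
g,L=cloud("scene")
m=(L[...,1]>105)&(L[...,1]<130)&(L[...,2]>43)&(L[...,2]<56)&(abs(L[...,0])<90);print(m.sum(),L[m].min(0),L[m].max(0),np.median(L[m],0))
P=L[m];P=P[P[:,2]>48];print(np.percentile(P,[5,50,95],axis=0).round())
from plant import manip
print(row([-31,175,80],45))
cv2.imwrite("pics/p6.png",cv2.resize(g["image"][150:350,120:350,::-1],None,fx=3.4,fy=3,interpolation=cv2.INTER_CUBIC)[:600,:780])
E
```

```text
10.975 tip [-30.4 175.4  80.5] F [-0.3  0.5 -0.6] [ 1.05  0.22  1.7  -0.68  1.63  0.58]
69 [ 42.19946356 117.61909313  43.94976612] [ 66.81935942 129.58099737  54.04048409] [ 50.73498275 122.79464003  50.77745194]
[[ 43. 119.  49.]
 [ 51. 123.  51.]
 [ 62. 129.  53.]]
1.00 -0.21 0.11 -0.15 -0.00 0.11 0.04
```

View pics/p6.png

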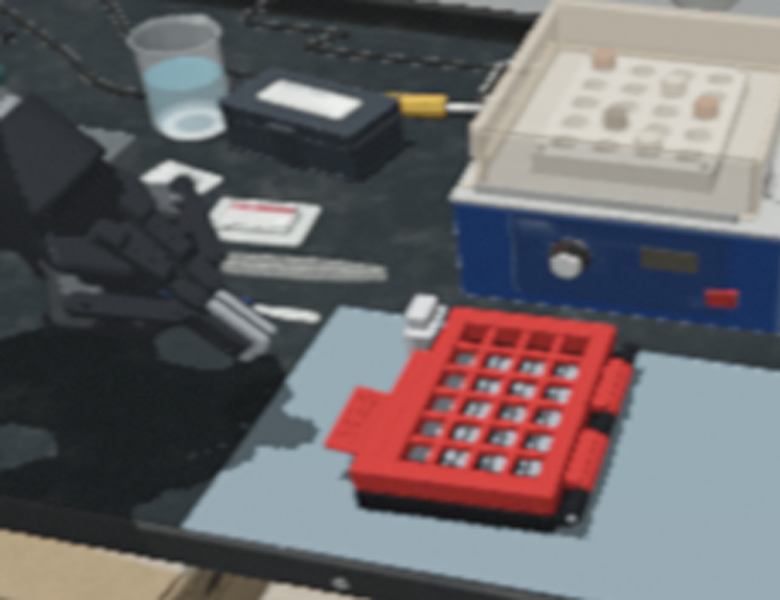

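The latch now sits at about (423,310), slid ~33 mm to its end stop, with the leaf still closed. The tilted closed fingers (tip near (260,345)) are beside the tab at (355,420). I'll check tip depth and the spatula end before going in.

```bash
python3 - <<'E'
from h import *
from rib import cloud
g,L=cloud("scene")
f=lambda x,y:(int(y/3+150),int(x/3.4+120))
for n,(x,y) in dict(tip1=(265,338),tip2=(250,352),tip3=(240,335),spat=(316,318),spat2=(285,312),forc=(383,275),tabout=(330,440),tabcorner=(362,390)).items():print(n,L[f(x,y)].round())
for p,t in(([-31,175,40],45),([-31,175,12.5],45),([-31,150,12.5],45),([-31,137,12.5],45)):print(row(p,t))
E
```

```text
tip1 [-33. 174.  90.]
tip2 [-39. 180.  83.]
tip3 [-40. 183.  97.]
spat [ 83. 205.   1.]
spat2 [ 84. 225.   2.]
forc [138. 181.   2.]
tabout [-52. 138.  34.]
tabcorner [ -8. 137.  33.]
1.00 2.60 0.14 2.68 -0.01 0.03 0.06
1.00 4.56 0.15 4.62 -0.01 0.03 0.06
1.00 2.79 0.14 6.39 -0.01 0.03 0.06
1.00 1.88 0.14 7.31 -0.01 0.03 0.06
```

>>> apply_moves:
  steps: "1 1.3 0.1 1.3 0 0 0; 1 2.6 0.15 2.7 0 0 0; 1 3.6 0.15 3.7 0 0 0; 1 4.5 0.15 4.6 0 0 0; 1 4.5 0.15 4.6 0 0 0; 1 3.6 0.15 5.5 0 0 0; 1 2.8 0.15 6.4 0 0 0; 1 2.3 0.15 6.9 0 0 0; 1 1.9 0.15 7.3 0 0 0; 1 1.9 0.15 7.3 0 0 0"

```text
t: 12.32
ee_pos: [0.3595, 0.2435, -0.0004]
tcp_rot: [1.156, 2.114, -0.479]
force: [-0.8, -0.3, -0.4]
gripper_width: -0.0002
grasp_force: 0.2
```

```bash
python3 st.py; cat > arc.py <<'E'
from h import *
import sys
# args: rho alpha tilt triples
v=list(map(float,sys.argv[1:]))
o=[]
for r,a,t in zip(v[::3],v[1::3],v[2::3]):
    a,th=np.radians([a,t]);y=r*np.cos(a)+11*np.cos(th);z=18+r*np.sin(a)-11*np.sin(th)
    o.append(row([-31,y,z],t))
print("; ".join(o))
E
python3 arc.py 129 5 45 129 9 45 129 13 45 129 17 45 129 21 45 129 25 45 
```

```text
12.325 tip [-29.3 136.5  15. ] F [-0.8  0.2 -0.4] [ 0.98  0.29  1.77 -0.71  1.48  0.62]
1.00 -0.47 -0.17 -0.45 -0.00 0.00 -0.00; 1.00 -1.18 -0.17 -1.00 -0.00 0.00 -0.00; 1.00 -1.93 -0.17 -1.50 -0.00 0.00 -0.00; 1.00 -2.71 -0.17 -1.95 -0.00 0.00 -0.00; 1.00 -3.52 -0.17 -2.35 -0.00 0.00 -0.00; 1.00 -4.35 -0.17 -2.69 -0.00 0.00 -0.00
```

>>> apply_moves:
  steps: "1 -0.5 -0.15 -0.4 0 0 0; 1 -1.2 -0.15 -1 0 0 0; 1 -1.9 -0.15 -1.5 0 0 0; 1 -2.7 -0.15 -1.9 0 0 0; 1 -2.7 -0.15 -1.9 0 0 0"

```text
t: 12.95
ee_pos: [0.3616, 0.2385, 0.0331]
tcp_rot: [1.156, 2.114, -0.477]
force: [-0.5, 0.5, 0.8]
gripper_width: -0.0003
grasp_force: 0.0
```

```bash
python3 st.py; cat > leaf.py <<'E'
from h import *
from rib import cloud
g,L=cloud("scene")
im=g["image"].astype(int);m=(im[...,0]>90)&(im[...,1]<.5*im[...,0])&(abs(L[...,0])<72)&(abs(L[...,1])<150)&(L[...,2]>5)&(L[...,2]<170)
P=L[m];a=np.degrees(np.arctan2(P[:,2]-18,P[:,1]));r=np.hypot(P[:,1],P[:,2]-18)
for lo,hi in((40,80),(90,112),(118,140)):
  k=(r>lo)&(r<hi);print((lo,hi),k.sum(),np.percentile(a[k],[10,50,90]).round() if k.any() else '')
w=(im.min(-1)>170)&(L[...,2]>44)&(L[...,2]<56)&(L[...,1]>108)&(L[...,1]<132)
if w.any():print("rib",w.sum(),np.percentile(L[w],[10,50,90],axis=0).round())
E
python3 leaf.py; python3 arc.py 129 21 45 129 25 45 129 29 45 129 33 45 129 37 45 129 41 45 129 45 45
```

```text
12.95 tip [-30.3 131.1  48.4] F [-0.2  0.7  0.8] [ 0.97  0.22  1.78 -0.71  1.53  0.57]
(40, 80) 1010 [-3. 28. 34.]
(90, 112) 655 [20. 23. 24.]
(118, 140) 230 [20. 21. 21.]
rib 45 [[ 46. 116.  49.]
 [ 53. 120.  51.]
 [ 63. 124.  53.]]
1.00 -0.80 -0.05 -0.40 0.01 0.00 -0.01; 1.00 -1.64 -0.05 -0.74 0.01 0.00 -0.01; 1.00 -2.50 -0.05 -1.02 0.01 0.00 -0.01; 1.00 -3.37 -0.05 -1.23 0.01 0.00 -0.01; 1.00 -4.26 -0.05 -1.39 0.01 0.00 -0.01; 1.00 -5.15 -0.05 -1.48 0.01 0.00 -0.01; 1.00 -6.05 -0.05 -1.52 0.01 0.00 -0.01
```

>>> apply_moves:
  steps: "1 -0.8 -0.05 -0.4 0 0 0; 1 -1.6 -0.05 -0.7 0 0 0; 1 -2.5 -0.05 -1 0 0 0; 1 -3.4 -0.05 -1.2 0 0 0; 1 -4.2 -0.05 -1.4 0 0 0; 1 -5.1 -0.05 -1.5 0 0 0; 1 -6 -0.05 -1.5 0 0 0; 1 -6 -0.05 -1.5 0 0 0"

```text
t: 14.0
ee_pos: [0.3783, 0.2109, 0.0858]
tcp_rot: [1.157, 2.114, -0.478]
force: [-0.9, 0.0, -0.2]
gripper_width: 0.0
grasp_force: 0.0
```

```bash
python3 st.py; python3 leaf.py; python3 arc.py 128 49 40 127 53 35 127 57 30 127 61 25 127 65 20 127 69 15 127 73 10 127 77 5 127 81 0
```

```text
14.0 tip [-31.1  98.9 101.1] F [-0.8  0.5 -0.2] [ 0.9   0.09  1.8  -0.73  1.57  0.46]
(40, 80) 1032 [44. 53. 59.]
(90, 112) 618 [47. 49. 50.]
(118, 140) 270 [46. 47. 47.]
1.00 -0.74 0.03 -0.02 -0.00 0.83 -0.01; 1.00 -1.41 0.03 0.05 -0.00 1.67 -0.01; 1.00 -2.10 0.03 0.06 -0.00 2.50 -0.01; 1.00 -2.79 0.03 0.12 -0.00 3.33 -0.01; 1.00 -3.47 0.03 0.22 0.00 4.17 -0.01; 1.00 -4.14 0.03 0.37 0.00 5.00 -0.01; 1.00 -4.81 0.03 0.57 0.00 5.83 -0.01; 1.00 -5.47 0.03 0.80 0.00 6.67 -0.01; 1.00 -6.11 0.03 1.08 0.00 7.50 -0.01
```

>>> apply_moves:
  steps: "1 -0.7 0 0 0 0.83 0; 1 -1.4 0 0.05 0 1.67 0; 1 -2.1 0 0.05 0 2.5 0; 1 -2.8 0 0.1 0 3.3 0; 1 -3.5 0 0.2 0 4.2 0; 1 -4.1 0 0.4 0 5 0; 1 -4.8 0 0.6 0 5.8 0; 1 -5.5 0 0.8 0 6.7 0; 1 -6.1 0 1.1 0 7.5 0; 1 -6.1 0 1.1 0 7.5 0"

```text
t: 15.3
ee_pos: [0.4059, 0.1672, 0.1204]
tcp_rot: [1.51, 2.754, -0.001]
force: [-0.2, 0.0, 0.3]
gripper_width: 0.0
grasp_force: 0.0
```

```bash
python3 st.py; python3 leaf.py; python3 arc.py 125 85 0 125 89 0 125 93 0 125 97 0 125 101 0 125 105 0 125 109 0 124 113 0 124 117 0 124 121 0
```

```text
15.3 tip [-31.4  29.9 142.9] F [-0.2  0.2  0.3] [ 0.31 -0.15  1.77 -0.    1.52 -0.26]
(40, 80) 701 [84. 88. 94.]
(90, 112) 395 [80. 85. 87.]
(118, 140) 128 [82. 83. 84.]
rib 46 [[ 45. 116.  49.]
 [ 53. 119.  51.]
 [ 63. 123.  53.]]
1.00 -0.86 0.05 0.01 -0.01 0.01 -0.02; 1.00 -1.74 0.06 -0.03 -0.01 0.01 -0.02; 1.00 -2.61 0.06 -0.02 -0.01 0.01 -0.02; 1.00 -3.48 0.06 0.06 -0.01 0.01 -0.02; 1.00 -4.34 0.06 0.20 -0.01 0.01 -0.02; 1.00 -5.19 0.06 0.40 -0.01 0.01 -0.02; 1.00 -6.02 0.06 0.65 -0.01 0.01 -0.02; 1.00 -6.80 0.07 1.06 -0.01 0.01 -0.02; 1.00 -7.58 0.07 1.42 -0.01 0.01 -0.02; 1.00 -8.34 0.07 1.85 -0.01 0.01 -0.02
```

Leaf at ~77°; carry on over the top.

>>> apply_moves:
  steps: "1 -0.9 0.05 0 0 0 0; 1 -1.7 0.05 0 0 0 0; 1 -2.6 0.05 0 0 0 0; 1 -3.5 0.05 0.1 0 0 0; 1 -4.3 0.05 0.2 0 0 0; 1 -5.2 0.05 0.4 0 0 0; 1 -6 0.05 0.7 0 0 0; 1 -6.8 0.05 1.1 0 0 0; 1 -7.6 0.05 1.4 0 0 0; 1 -8.3 0.05 1.9 0 0 0"

```text
t: 16.6
ee_pos: [0.451, 0.0983, 0.1012]
tcp_rot: [1.507, 2.757, 0.0]
force: [-0.6, -0.0, 0.5]
gripper_width: 0.0
grasp_force: 0.3
```

```bash
python3 st.py; python3 leaf.py; python3 arc.py 123 125 0 123 129 0 123 133 0 123 137 0 122 141 0 122 145 0 122 149 0 122 153 0 122 157 0
```

```text
16.6 tip [-30.7 -52.5 123.7] F [-0.5  0.3  0.5] [ 0.13 -0.07  1.73 -0.    1.48 -0.44]
(40, 80) 290 [116. 123. 129.]
(90, 112) 171 [115. 117. 123.]
(118, 140) 136 [119. 120. 121.]
rib 46 [[ 44. 115.  50.]
 [ 54. 119.  51.]
 [ 62. 124.  53.]]
1.00 -0.67 0.01 0.42 -0.01 0.00 -0.01; 1.00 -1.35 0.02 0.93 -0.01 0.00 -0.01; 1.00 -2.00 0.02 1.50 -0.01 0.00 -0.01; 1.00 -2.61 0.02 2.10 -0.01 0.00 -0.01; 1.00 -3.09 0.02 2.81 -0.01 0.00 -0.01; 1.00 -3.60 0.02 3.49 -0.01 0.00 -0.01; 1.00 -4.07 0.02 4.21 -0.01 0.00 -0.01; 1.00 -4.48 0.02 4.95 -0.01 0.00 -0.01; 1.00 -4.84 0.02 5.73 -0.01 0.00 -0.01
```

>>> apply_moves:
  steps: "1 -0.7 0 0.4 0 0 0; 1 -1.3 0 0.9 0 0 0; 1 -2 0 1.5 0 0 0; 1 -2.6 0 2.1 0 0 0; 1 -3.1 0 2.8 0 0 0; 1 -3.6 0 3.5 0 0 0; 1 -4 0 4.2 0 0 0; 1 -4.4 0 4.9 0 0 0; 1 -4.8 0 5.7 0 0 0"

```text
t: 17.77
ee_pos: [0.4766, 0.0583, 0.0438]
tcp_rot: [-1.506, -2.757, -0.0]
force: [-0.0, 0.2, 0.0]
gripper_width: -0.0001
grasp_force: 0.1
```

```bash
python3 st.py; python3 leaf.py; python3 -c "
from h import *
for z in (55,45,35,28,24,21,19,18):print(row([-31,-105,z]))"
```

```text
17.775 tip [ -30.8 -100.    66.3] F [0.1 0.2 0. ] [ 0.04  0.05  1.74  0.    1.36 -0.53]
(40, 80) 803 [155. 162. 167.]
(90, 112) 252 [154. 155. 161.]
(118, 140) 216 [158. 159. 160.]
rib 48 [[ 44. 115.  50.]
 [ 52. 119.  51.]
 [ 61. 124.  53.]]
1.00 -0.50 0.05 1.02 -0.02 -0.01 -0.00
1.00 -0.50 0.05 2.02 -0.02 -0.01 -0.00
1.00 -0.50 0.05 3.02 -0.02 -0.01 -0.00
1.00 -0.50 0.05 3.72 -0.02 -0.01 -0.00
1.00 -0.50 0.05 4.12 -0.02 -0.01 -0.00
1.00 -0.50 0.05 4.42 -0.02 -0.01 -0.00
1.00 -0.50 0.05 4.62 -0.02 -0.01 -0.00
1.00 -0.51 0.05 4.72 -0.02 -0.01 -0.00
```

>>> apply_moves:
  steps: "1 -0.2 0 0.5 0 0 0; 1 -0.5 0 1 0 0 0; 1 -0.5 0 1.5 0 0 0; 1 -0.5 0 2 0 0 0; 1 -0.5 0 2.5 0 0 0; 1 -0.5 0 3 0 0 0; 1 -0.5 0 3.5 0 0 0; 1 -0.5 0 3.9 0 0 0; 1 -0.5 0 3.9 0 0 0"

```text
t: 18.95
ee_pos: [0.479, 0.0542, 0.0051]
tcp_rot: [-1.506, -2.756, 0.0]
force: [0.3, -0.1, -0.3]
gripper_width: 0.0001
grasp_force: 0.0
```

```bash
python3 st.py; python3 leaf.py
```

```text
18.95 tip [ -30.9 -104.7   27.6] F [ 0.2 -0.2 -0.3] [ 0.04  0.11  1.76  0.    1.27 -0.53]
(40, 80) 768 [-178. -174.  176.]
(90, 112) 232 [-177.  175.  178.]
(118, 140) 218 [-179.  179.  180.]
rib 48 [[ 45. 116.  50.]
 [ 53. 119.  51.]
 [ 62. 124.  52.]]
```

>>> apply_moves:
  steps: "1 0 0 0.2 0 0 0; 1 0 0 0.4 0 0 0; 1 0 0 0.5 0 0 0; 1 0 0 0.5 0 0 0"

```text
t: 19.5
ee_pos: [0.4792, 0.0542, 0.0004]
tcp_rot: [-1.506, -2.757, -0.0]
force: [-0.2, 0.2, -0.2]
gripper_width: 0.0001
grasp_force: 0.0
```

```bash
python3 st.py; python3 leaf.py
```

```text
19.5 tip [ -30.8 -104.8   22.9] F [-0.1  0.2 -0.2] [ 0.04  0.11  1.76  0.    1.26 -0.53]
(40, 80) 780 [-177. -172.  178.]
(90, 112) 235 [-178.  177.  178.]
(118, 140) 217 [-179. -178. -177.]
rib 47 [[ 45. 116.  49.]
 [ 53. 119.  51.]
 [ 63. 124.  52.]]
```

>>> apply_moves:
  steps: "1 0 0 0.2 0 0 0; 1 0 0 0.4 0 0 0; 1 0 0 0.6 0 0 0; 1 0 0 0.6 0 0 0"

```text
t: 20.05
ee_pos: [0.4793, 0.0542, -0.0054]
tcp_rot: [1.506, 2.757, 0.0]
force: [-1.3, -0.7, 2.5]
gripper_width: 0.0003
grasp_force: 1.3
```

```bash
python3 st.py; python3 leaf.py
```

```text
20.05 tip [ -30.7 -104.9   17.1] F [-1.4  0.1  2.5] [ 0.04  0.12  1.77  0.    1.25 -0.53]
(40, 80) 691 [-179. -172. -166.]
(90, 112) 223 [-180. -178.  180.]
(118, 140) 210 [-176. -175.  129.]
rib 47 [[ 45. 115.  50.]
 [ 52. 119.  51.]
 [ 62. 123.  53.]]
```

>>> apply_moves:
  steps: "1 0 0 0.1 0 0 0; 1 0 0 0.1 0 0 0"

```text
t: 20.35
ee_pos: [0.4794, 0.0542, -0.0057]
tcp_rot: [1.506, 2.757, 0.0]
force: [-4.1, -0.3, 9.6]
gripper_width: -0.0003
grasp_force: 4.7
```

```bash
python3 st.py; python3 leaf.py
```

```text
20.35 tip [ -30.6 -105.    16.8] F [-3.6  2.   9.6] [ 0.04  0.12  1.77  0.    1.25 -0.53]
(40, 80) 685 [-179. -171. -165.]
(90, 112) 221 [-180. -179.  180.]
(118, 140) 209 [-176. -175.  128.]
rib 47 [[ 44. 115.  50.]
 [ 54. 119.  51.]
 [ 61. 124.  53.]]
```

Force rose to 9.6 N with almost no travel, so the leaf is against its stop. Lift straight up and check.

>>> apply_moves:
  steps: "1 0 0 -1 0 0 0; 1 0 0 -4 0 0 0; 1 0 0 -8 0 0 0; 1 0 0 -12 0 0 0; 1 0 0 -15 0 0 0; 1 0 0 -15 0 0 0; 1 0 0 -15 0 0 0; 1 0 0 -15 0 0 0"

```text
t: 21.4
ee_pos: [0.4785, 0.0541, 0.142]
tcp_rot: [-1.505, -2.755, 0.002]
force: [-0.6, -0.7, 0.2]
gripper_width: 0.0001
grasp_force: 0.0
```

```bash
python3 st.py; python3 leaf.py; python3 - <<'E'
from plant import manip
import cv2
g=manip.get_image("scene");cv2.imwrite("pics/p7.png",cv2.resize(g["image"][150:390,150:470,::-1],None,fx=2.4,fy=2.4))
E
```

```text
21.4 tip [ -31.3 -104.5  164.5] F [-0.9 -0.3  0.2] [ 0.04 -0.04  1.62  0.    1.56 -0.53]
(40, 80) 731 [-179. -172. -164.]
(90, 112) 631 [-180. -179.  180.]
(118, 140) 191 [-176. -176. -175.]
rib 47 [[ 45. 116.  50.]
 [ 53. 119.  51.]
 [ 62. 124.  53.]]
```

View pics/p7.png

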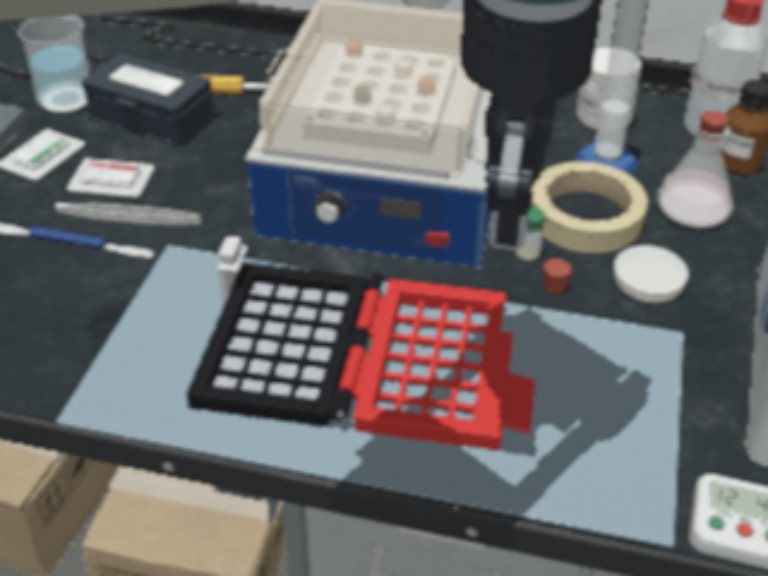

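The leaf lies flat on the far side (around (440,360)), the latch is at its far end (232,255), the bystanders are undisturbed and the gripper is clear.

```bash
python3 -c "
from plant import manip
print(manip.hand_in())"
```

```text
the job is handed in; nothing more can be done
None
```

I handed the job in: the latch is at its unlocked end, the red leaf is pressed flat against its stop, and the cassette and bystanders look undisturbed in the last picture. The hand-in did not report a verdict.

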